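Close the split movement cradle and set its clamp nut

ROBOT

A 6-joint arm with a two-finger parallel gripper is mounted at the origin on a cart in front of the work surface, level with it; the furniture and walls round the work are solid. World frame = base frame: x ahead of the robot, y to its left, z up, the work surface at z = 0. Lengths are in m, angles in rad, forces in N, time in s.
With the tool pointing down it reaches from about 0.35 to 0.8 m from the base axis. Payload 7.3 kg.
Tool frame: the origin (TCP) lies midway between the tips of the shut fingers; the grasp point (between the pads) lies 19 mm behind it (r.tcp_to_grasp is the distance from the TCP to the grasp point, in m); x points along the fingers, z is the direction in which the jaws open and shut, and the axes are right-handed (so a half turn about x gives the same grasp; the last joint's range is limited). The gripper opens to 85 mm and grips with 20 to 120 N. Pads are 22 mm wide; open, the fingers measure 114 mm over their backs; the gripper's body (76 mm by 85 mm) begins 54 mm behind the grasp point. The pads swing forward as they close: fully open they stand 13 mm farther back than shut.
Start: joints at [-1.469, 0.342, 1.524, -0, 1.275, -0.146], TCP at [0.129, -0.509, 0.209] pointing down, gripper open.
Joint ranges: [-2.53, 2.53], [-0.77, 2.02], [0.04, 2.7], [-1, 4.14], [0.28, 2.66], [-3.11, 3.11]. Speed limits (rad/s): [2.57, 2.57, 3.14, 3.14, 3.14, 3.14].

INTERFACE

Orientations are given as a unit quaternion [x, y, z, w].
In Python, from rig import r gives the robot as it stands.
- The arm moves only by the shell command python3 -m inch 'ROWS' [OPENING] [FORCE]. ROWS is JSON, a list of rows, each an object of numbers: "dx", "dy", "dz": the shift along the tool's x, y, z in mm; "wx", "wy", "wz": the turn, a rotation vector about the tool's x, y, z in rad. In form: [{"dx": .., "dy": .., "dz": .., "wx": .., "wy": .., "wz": ..}, ...]. A call has 1 to 20 rows; each row shifts and turns the commanded pose from where the row before left it, along the tool's axes as they then stand; what a row does not reach is not made up. A row lasts 1/8 s, in which the tool goes at most 62.5 mm and 10.7 degrees, less where a joint would pass 70% of its speed; a pose out of reach is approached as far as the arm can. A call is refused whole if a number of a shift passes 62.5 or a number of a turn 0.188, either way. A call with a gripper value outside its range is refused whole. OPENING is the opening in per cent of the stroke, from 0 (shut) to 100 (fully open), set as the call begins (- or left out, the last holds). The fingers move at their own pace and stop on an object; FORCE is the grip in N (left out, the last holds). Time passes only in rows, so rows that do not move let the fingers close. It gives the time, the measured TCP pose, the force and the opening at its end, in the units of the state.
- r.observe(): the state, without advancing time (a new reading comes with each control period).
- r.capture(name): name is "side" or "top" or "wrist"; returns a dict with "frame" (420x560x3 uint8, blue, green, red), "mtx" (3x3 intrinsics, pixels), "position" and "rotation" of the camera in the world; the wrist camera has in their place "T_tool_cam" (4x4, takes a point from camera to tool coordinates, whose origin is the TCP and whose axes are the tool frame's). Camera axes: x right, y down, z forward; pixel columns grow to the right and rows downward; lengths in m; the calibration is good to about 2 mm. The wrist camera is an equidistant fisheye: a pixel r from the principal point sees the ray r / f radians off the axis. A picture is of the moment at which its call begins: read the wrist's pose just before it. There is no depth.
- r.sign_off(): hands the job in, once; it reports no verdict.
The state is a dict: "time": time; "q": joint angles; "qvel": joint speeds; "joint_torque": joint torques, N m; "position": TCP position; "tcp_rot": TCP orientation; "force": force on the tool from outside, world axes, zero at the start; "ft_torque": the same for the moment, N m; "grip_width": opening from 0.0 (shut) to 1.0 (fully open).
Only numpy, scipy, OpenCV 4.12 (cv2) and the standard library are available. Lean on these libraries where they do the work, as an engineer would, in place of code of your own. Each camera call takes 0.05 s, during which the arm holds its last target.

TASK

Close the split cradle round the gilt watch movement: push the loose half along its rails until its face is flush against the fixed half, with no gap. Then screw the knurled nut down (clockwise) until it bottoms out, back it off a quarter turn so that the slide is just free and the movement is not pinched, and finish still gripping the nut there, so that it cannot creep while I set its lock screw. Keep the fingers off the movement and leave the cup, the tweezers and the bezel where they are.

Things in the scene. Friction and masses are not known exactly. Their poses are not given: they have to be found in the camera images.
- cradle_base: Fixed dark steel base plate, x -60 to +116, y -40 to +40 mm, top at z = 8 mm. Origin: its underside, on the axis of the upright threaded stud (d 12 mm, top at z = 53.5 mm). +x runs along the rails (y = +-36, top z = 13 mm) from the stud to the cradle. The fixed half, an aluminium block 34 (x) x 64 x 14 mm with a half-round recess, stands on the plate, mating face at x = +76 mm.
- seat (a point): Middle of the fixed half's mating face at the height of the base plate's top: x = +76, y = 0, z = 8 mm of the base, axes as the base. A round steel seat (d 42 mm, top z = 14 mm) stands here and carries the movement.
- loose_half: Loose aluminium half, 0.2 kg, on the base plate between the rails (1 mm play a side). Origin: middle of its mating face, underside; +x to the fixed half. Jaw x -34 to 0 mm, 64 wide, 14 high, recess radius 26.5; behind it a slide 8 mm thick to x = -102 with a slot round the stud. Starts 10 to 24 mm short; home when its origin is at point seat. Slides with 1 to 3 N.
- push_lip (a point): Middle of the rear face (facing away from the fixed half) of the upright lip at the end of the loose half's slide, 8 mm above the base plate's top. The lip is 30 mm wide (y), 8 mm thick (x) and 14 mm high from the plate (top z = 22 mm). Push here along +x of the base.
- knurled_nut (a joint): Turn of the nut on the stud, rad: 0 = bottomed out on the slide (a hard stop), growing counter-clockwise seen from above as it is screwed off; a quarter turn back from the bottom is 1.57. Right-hand thread, 2 mm a turn, already started on the stud; begins 3.2 to 5.6 rad above the bottom, turns with about 0.03 N m and stays where it is left.
- nut_top (a point): Middle of the nut's top face, on the stud's axis; z = 46 mm when bottomed. Round brass nut, d 31 mm, knurled from 26 mm below this point up; under it a captive steel washer, d 25 x 4 mm, that rides with it. The stud stands up to 8 mm out of the nut. Lip, slide and jaws round it reach at most z = 22 mm, so fingertips kept above 24 mm turn freely.
- movement: Round gilt watch movement, d 49 mm, 6 mm thick, 32 g, lying loose on the round seat; origin at the middle of its underside, z = 14 mm. The closed recess leaves it 2 mm of play.
- cup: Cream plastic cup, d 28 x 24 mm, bystander; origin under its middle.
- tweezers: Steel tweezers, 12 x 122 x 5 mm (long along y), bystander; origin under the middle.
- bezel: Black bezel ring, d 44 x 5 mm, bystander; origin under its middle.

How it is judged:
By the outcome, as a careful person would: the job done as asked, in the order asked, and still so for the second after the job is handed in, while the arm keeps its last pose, push and grip.
It also fails if it takes over 67 s, if anything falls off the work surface, if the arm or the gripper's body presses on something with over 40 N, if the wrist force passes 120 N, or if a joint passes its speed limit or range.

## Working session

There is one attempt and no reset: what is moved stays moved. The work goes in short steps, Python scripts to look and compute and a shell command to move; the robot and the scene stay as the last step left them, time stands still between calls to the robot, and variables do not carry over. Pictures are saved under pics/ and viewed, and the job is handed in when it is done.

```bash
ls; mkdir -p pics; cat > h.py <<'E'
import numpy as np, cv2
from rig import r
from scipy.spatial.transform import Rotation as R
def cap(n,fn):
    s=r.observe(); c=r.capture(n); cv2.imwrite('pics/'+fn,c['frame']); return s,c
E
python3 - <<'E'
from h import *
s=r.observe(); print(s, r.tcp_to_grasp)
for n in ['side','top','wrist']:
    s,c=cap(n,n+'0.png'); print(n,{k:np.round(v,4).tolist() for k,v in c.items() if k!='frame'})
E
```

```text
pics
{'time': 0.0, 'q': array([-1.46897408e+00,  3.42701006e-01,  1.52499998e+00, -2.36430536e-05,
        1.27539102e+00, -1.45998574e-01]), 'qvel': array([-7.98199843e-05,  1.05935568e-04,  1.28447864e-03,  1.22298001e-03,
       -2.62992925e-04,  5.57129351e-04]), 'joint_torque': array([ 1.36547096e-03, -4.33674896e+01, -2.46010172e+01, -3.65828976e-05,
        7.81074021e-03,  1.68895502e-05]), 'position': array([ 0.12874942, -0.50852937,  0.2078432 ]), 'tcp_rot': array([ 0.43474513,  0.55833684, -0.43399013,  0.55759234]), 'force': array([ 0.48778098,  0.45001544, -0.65453613]), 'ft_torque': array([-0.00793729,  0.00222716, -0.00296477]), 'grip_width': 1.0041884763315503} 0.0187
side {'mtx': [[478.5118, 0.0, 281.381], [0.0, 478.5118, 204.3927], [0.0, 0.0, 1.0]], 'position': [0.6208, -0.9644, 0.4097], 'rotation': [0.8301, 0.0027, -0.015, -0.5574]}
top {'mtx': [[421.2558, 0.0, 276.9734], [0.0, 421.2558, 209.5275], [0.0, 0.0, 1.0]], 'position': [0.5169, -0.1371, 0.9178], 'rotation': [0.7074, -0.7062, 0.0242, -0.0141]}
wrist {'mtx': [[325.1923, 0.0, 276.3031], [0.0, 325.1923, 208.063], [0.0, 0.0, 1.0]], 'T_tool_cam': [[-0.0002, -0.3184, 0.948, -0.1666], [0.0007, -0.948, -0.3184, 0.0826], [1.0, 0.0006, 0.0004, -0.0003], [0.0, 0.0, 0.0, 1.0]]}
```

View pics/top0.png

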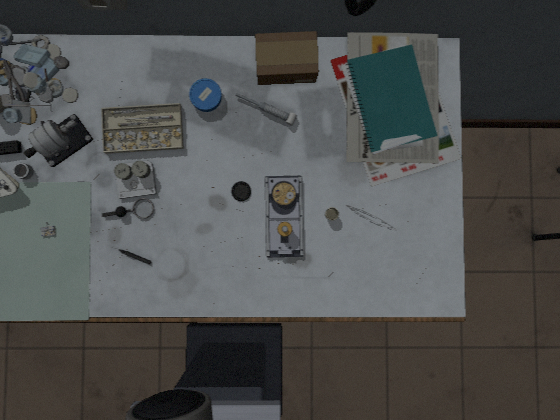

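View pics/side0.png

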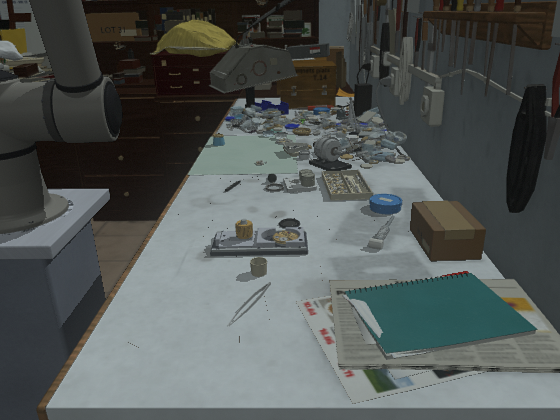

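View pics/wrist0.png

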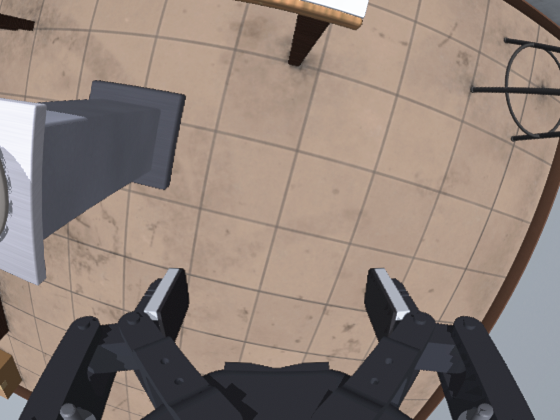

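The top view shows the cradle at about x 265–305, y 176–260. The movement is at (285,193) and the nut at (285,231), with the cup at (332,213), bezel at (241,191) and tweezers at (370,216). I'll zoom in next.

```bash
cat >> h.py <<'E'
def ray(c,u,v):
    K=c['mtx']; d=np.array([(u-K[0,2])/K[0,0],(v-K[1,2])/K[1,1],1.0])
    return np.array(c['position']), R.from_quat(c['rotation']).apply(d)
def onz(c,u,v,z):
    p,d=ray(c,u,v); return p+d*(z-p[2])/d[2]
def proj(c,P):
    q=R.from_quat(c['rotation']).inv().apply(np.array(P)-c['position']); q=q@np.array(c['mtx']).T; return q[...,:2]/q[...,2:]
def wray(s,c,u,v):
    K=c['mtx']; x=(u-K[0,2])/K[0,0]; y=(v-K[1,2])/K[1,1]; t=np.hypot(x,y)
    d=np.array([np.sin(t)*x/t,np.sin(t)*y/t,np.cos(t)]); T=np.array(c['T_tool_cam']); Rt=R.from_quat(s['tcp_rot'])
    return s['position']+Rt.apply(T[:3,3]), Rt.apply(T[:3,:3]@d)
def wonz(s,c,u,v,z):
    p,d=wray(s,c,u,v); return p+d*(z-p[2])/d[2]
def wproj(s,c,P):
    T=np.array(c['T_tool_cam']); q=R.from_quat(s['tcp_rot']).inv().apply(np.array(P)-s['position']); q=(q-T[:3,3])@T[:3,:3]
    n=np.hypot(q[...,0],q[...,1]); t=np.arctan2(n,q[...,2]); K=c['mtx']
    return np.stack([K[0,2]+K[0,0]*t*q[...,0]/n,K[1,2]+K[1,1]*t*q[...,1]/n],-1)
E
python3 - <<'E'
from h import *
im=cv2.imread('pics/top0.png')[165:270,220:400]; cv2.imwrite('pics/top0z.png',cv2.resize(np.clip(im*1.6,0,255).astype('uint8'),None,fx=4.4,fy=4.4,interpolation=cv2.INTER_CUBIC))
im=cv2.imread('pics/side0.png')[205:330,190:330]; cv2.imwrite('pics/side0z.png',cv2.resize(np.clip(im*1.4,0,255).astype('uint8'),None,fx=4.5,fy=4.5,interpolation=cv2.INTER_CUBIC))
E
```

```text
(no output)
```

View pics/top0z.png

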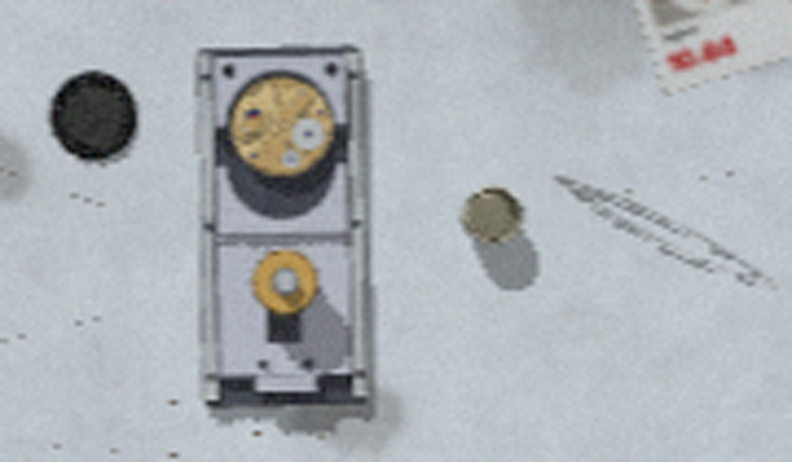

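View pics/side0z.png

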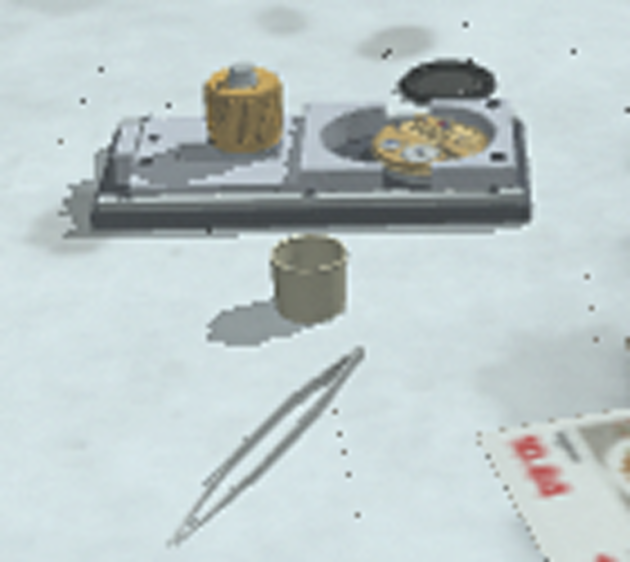

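```bash
python3 - <<'E'
from h import *
c=r.capture('top')
P=lambda X,Y,z: onz(c,220+(X+.5)/4.4-.5,165+(Y+.5)/4.4-.5,z)*1000
for n,X,Y,z in [('fl',199,47,.008),('fr',360,46,.008),('nl',209,407,.008),('nr',372,405,.008),('nut',285,282,.048),('stud',286,279,.0535),('mov',282,126,.02),('cup',492,214,.024),('bez',94,115,.005),('lip top L',256,392,.022),('lip R',317,390,.022),('jawback L',215,237,.022),('jawback R',351,237,.022)]: print(n,P(X,Y,z).round(1))
E
```

```text
fl [ 640.7 -123.7    8. ]
fr [ 641.4 -203.2    8. ]
nl [ 463.8 -129.     8. ]
nr [ 464.8 -208.8    8. ]
nut [ 524.5 -164.9   48. ]
stud [ 525.9 -165.2   53.5]
mov [ 600.5 -164.3   20. ]
cup [ 557.7 -265.8   24. ]
bez [607.2 -71.9   5. ]
lip top L [ 471.8 -151.8   22. ]
lip R [ 472.8 -181.1   22. ]
jawback L [ 546.4 -131.9   22. ]
jawback R [ 546.5 -197.7   22. ]
```

```bash
python3 - <<'E'
from h import *
s=r.observe(); Rt=R.from_quat(s['tcp_rot']); print(Rt.as_matrix().round(3))
tgt=np.array([.440,-.1695,.18])
print(Rt.inv().apply(tgt-s['position'])*1000)
y=Rt.as_matrix()[:,2]; print('yaw z',np.arctan2(y[1],y[0]), s['q'][0], s['q'][5])
E
```

```text
[[-0.     0.969  0.245]
 [ 0.001  0.245 -0.969]
 [-1.     0.    -0.001]]
[  28.36219135  384.94283079 -252.51684025]
yaw z -1.3230287882609815 -1.4690436503187565 -0.1460153038953479
```

```bash
python3 -m inch '[{"dy":20,"dz":-13},{"dy":36,"dz":-24},{"dy":37,"dz":-24},{"dy":37,"dz":-24},{"dy":37,"dz":-24},{"dy":37,"dz":-24},{"dy":37,"dz":-24},{"dy":37,"dz":-24},{"dy":37,"dz":-24},{"dy":36,"dz":-24},{"dy":22,"dz":-15},{"dy":12,"dz":-8.5},{"wx":0.1},{"wx":0.117},{"dx":20},{}]' 0; python3 - <<'E'
from h import *
s,c=cap('wrist','w1.png'); print(s['position'],s['q'].round(3),s['force'],s['ft_torque'])
E
```

```text
[ 0.12874216 -0.50873351  0.20809515] [-1.469  0.342  1.525  0.     1.275 -0.146] [ 0.14281265 -0.12898316  0.89133704] [ 0.02780223  0.05037763 -0.03336158]invalid input at $[0]: expected keys dx, dy, dz, wx, wy, wz
```

View pics/w1.png

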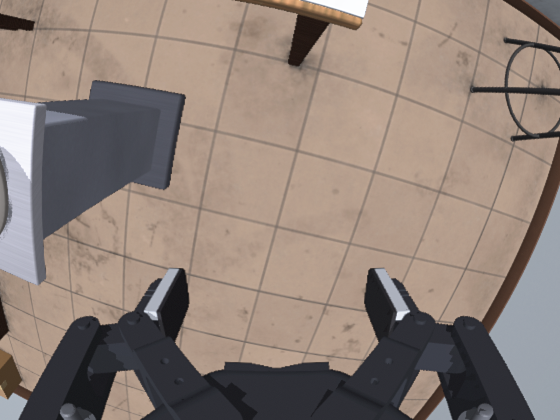

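The call was refused because every row needs all six keys. Nothing moved, and the wrist view still shows the floor beside the bench.

```bash
python3 -m inch '[{"dx":0,"dy":20,"dz":-13,"wx":0,"wy":0,"wz":0},{"dx":0,"dy":36,"dz":-24,"wx":0,"wy":0,"wz":0},{"dx":0,"dy":37,"dz":-24,"wx":0,"wy":0,"wz":0},{"dx":0,"dy":37,"dz":-24,"wx":0,"wy":0,"wz":0},{"dx":0,"dy":37,"dz":-24,"wx":0,"wy":0,"wz":0},{"dx":0,"dy":37,"dz":-24,"wx":0,"wy":0,"wz":0},{"dx":0,"dy":37,"dz":-24,"wx":0,"wy":0,"wz":0},{"dx":0,"dy":37,"dz":-24,"wx":0,"wy":0,"wz":0},{"dx":0,"dy":37,"dz":-24,"wx":0,"wy":0,"wz":0},{"dx":0,"dy":36,"dz":-24,"wx":0,"wy":0,"wz":0},{"dx":0,"dy":22,"dz":-15,"wx":0,"wy":0,"wz":0},{"dx":0,"dy":12,"dz":-8.5,"wx":0,"wy":0,"wz":0},{"dx":0,"dy":0,"dz":0,"wx":0.1,"wy":0,"wz":0},{"dx":0,"dy":0,"dz":0,"wx":0.117,"wy":0,"wz":0},{"dx":20,"dy":0,"dz":0,"wx":0,"wy":0,"wz":0},{"dx":0,"dy":0,"dz":0,"wx":0,"wy":0,"wz":0}]' 0; python3 - <<'E'
from h import *
s,c=cap('wrist','w2.png'); print(s['time'],s['position'],s['q'].round(3),s['force'],s['ft_torque'])
print(R.from_quat(s['tcp_rot']).as_matrix().round(3))
E
```

```text
time: 2.25
position: [0.4389, -0.1691, 0.1875]
tcp_rot: [0.492, 0.509, -0.493, 0.507]
force: [-1.1, -0.8, -0.2]
grip_width: -0.004
2.25 [ 0.43892816 -0.1691281   0.18753315] [-0.531  0.264  1.698 -0.     1.183  1.009] [-1.11342903 -0.76956135 -0.21572788] [-0.01114578 -0.00159428 -0.01283156]
[[-0.003  1.     0.031]
 [ 0.001  0.031 -1.   ]
 [-1.    -0.003 -0.002]]
```

View pics/w2.png

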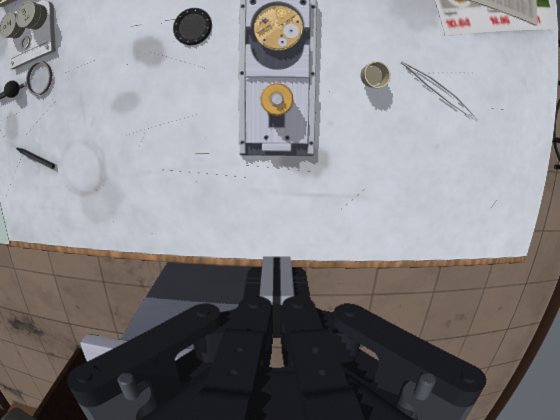

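The wrist view shows the cradle squarely ahead, with the lip near (276,147), the nut at (277,99) and the movement at (276,26). The shut fingertips are at (278,262). I'll zoom in to measure.

```bash
python3 - <<'E'
from h import *
im=cv2.imread('pics/w2.png')[0:170,220:340]; cv2.imwrite('pics/w2z.png',cv2.resize(np.clip(im*1.2,0,255).astype('uint8'),None,fx=3.5,fy=3.5,interpolation=cv2.INTER_CUBIC)); 
E
```

```text
(no output)
```

View pics/w2z.png

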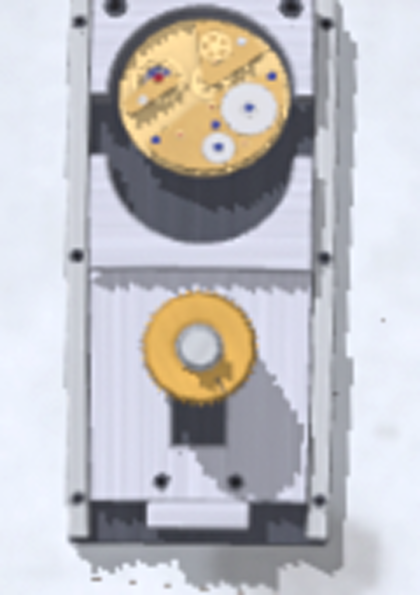

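```bash
python3 - <<'E'
from h import *
s=r.observe();c=r.capture('wrist')
P=lambda X,Y,z: wonz(s,c,220+(X+.5)/3.5-.5,(Y+.5)/3.5-.5,z)*1000
for n,X,Y,z in [('lip rear topL',147,526,.022),('lip R',248,527,.022),('lip front',197,502,.022),('base nl',70,540,.008),('nr',327,541,.008),('jawgapL',90,97,.022),('gap near',100,153,.022),('jawback',200,268,.022),('stud',199,345,.0535),('nut',199,348,.0475),('mov',204,98,.02)]: print(n,P(X,Y,z).round(1))
E
```

```text
lip rear topL [ 472.7 -153.    22. ]
lip R [ 473.3 -182.7   22. ]
lip front [ 480.3 -167.5   22. ]
base nl [ 465.7 -128.7    8. ]
nr [ 467.9 -207.9    8. ]
jawgapL [ 599.9 -133.1   22. ]
gap near [ 582.7 -136.5   22. ]
jawback [ 549.  -166.2   22. ]
stud [ 526.  -166.6   53.5]
nut [ 525.3 -166.6   47.5]
mov [ 600.5 -165.7   20. ]
```

```bash
python3 -m inch '[{"dx":25,"dy":0,"dz":-1,"wx":0,"wy":0,"wz":0},{"dx":45,"dy":0,"dz":0,"wx":0,"wy":0,"wz":0},{"dx":45,"dy":0,"dz":0,"wx":0,"wy":0,"wz":0},{"dx":35,"dy":0,"dz":0,"wx":0,"wy":0,"wz":0},{"dx":15,"dy":0,"dz":0,"wx":0,"wy":0,"wz":0},{"dx":8,"dy":0,"dz":0,"wx":0,"wy":0,"wz":0},{"dx":0,"dy":0,"dz":0,"wx":0,"wy":0,"wz":0},{"dx":0,"dy":8,"dz":0,"wx":0,"wy":0,"wz":0},{"dx":0,"dy":6,"dz":0,"wx":0,"wy":0,"wz":0},{"dx":0,"dy":0,"dz":0,"wx":0,"wy":0,"wz":0}]'; python3 - <<'E'
from h import *
s,c=cap('wrist','w3.png'); print(s['force'],s['position']); im=cv2.imread('pics/w3.png'); cv2.imwrite('pics/w3z.png',cv2.resize(im[60:340,180:380],None,fx=2,fy=2))
E
```

```text
time: 3.6
position: [0.455, -0.1685, 0.0159]
tcp_rot: [0.492, 0.507, -0.492, 0.508]
force: [0.1, 0.6, -0.2]
grip_width: -0.0
[ 0.1154876   0.61832456 -0.20522343] [ 0.45497343 -0.16850042  0.0159347 ]
```

View pics/w3z.png

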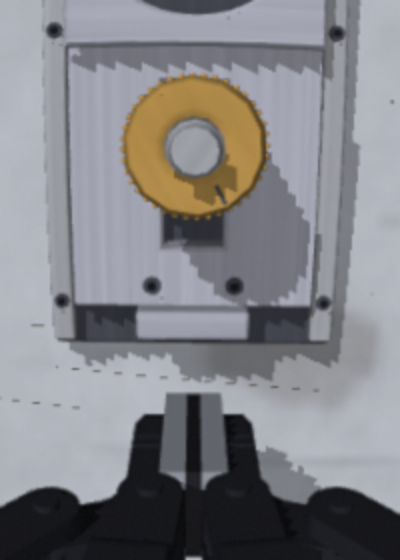

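The wrist view shows the shut fingertips centred behind the lip, with the lip at rows ~308–338 and the tips at ~395 in the zoomed picture. The nut has a dark index mark at about (220,193). Next is the push.

```bash
python3 -m inch '[{"dx":0,"dy":4,"dz":0,"wx":0,"wy":0,"wz":0},{"dx":0,"dy":4,"dz":0,"wx":0,"wy":0,"wz":0},{"dx":0,"dy":4,"dz":0,"wx":0,"wy":0,"wz":0},{"dx":0,"dy":4,"dz":0,"wx":0,"wy":0,"wz":0},{"dx":0,"dy":2,"dz":0,"wx":0,"wy":0,"wz":0},{"dx":0,"dy":0,"dz":0,"wx":0,"wy":0,"wz":0}]';python3 -m inch '[{"dx":0,"dy":2,"dz":0,"wx":0,"wy":0,"wz":0},{"dx":0,"dy":0,"dz":0,"wx":0,"wy":0,"wz":0}]'
```

```text
time: 4.4
position: [0.4721, -0.1677, 0.0154]
tcp_rot: [0.492, 0.508, -0.492, 0.508]
force: [-0.5, 0.3, 0.4]
grip_width: -0.0
time: 4.65
position: [0.4741, -0.1677, 0.0155]
tcp_rot: [0.492, 0.508, -0.492, 0.508]
force: [-0.0, 0.3, -0.8]
grip_width: 0.0
```

```bash
python3 -m inch '[{"dx":0,"dy":2,"dz":0,"wx":0,"wy":0,"wz":0},{"dx":0,"dy":1,"dz":0,"wx":0,"wy":0,"wz":0}]';python3 - <<'E'
from h import *
s,c=cap('wrist','w4.png'); print(s['force'],s['position']); im=cv2.imread('pics/w4.png'); cv2.imwrite('pics/w4z.png',cv2.resize(im[0:300,180:380],None,fx=2,fy=2))
E
```

```text
time: 4.9
position: [0.4772, -0.1677, 0.0155]
tcp_rot: [0.492, 0.508, -0.492, 0.508]
force: [0.3, -0.3, 0.2]
grip_width: -0.001
[ 0.30455739 -0.31513949  0.16508687] [ 0.47718807 -0.16767795  0.01550695]
```

View pics/w4z.png

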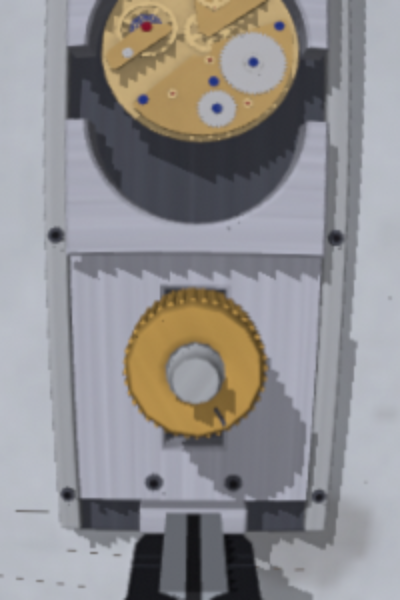

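```bash
python3 - <<'E'
from h import *
s=r.observe();c=r.capture('wrist')
P=lambda X,Y,z: wonz(s,c,180+(X+.5)/2-.5,(Y+.5)/2-.5,z)*1000
for n,X,Y,z in [('gap far',75,46,.022),('gap near',75,119,.022),('jawback',200,251,.022),('lip front',195,499,.022),('base end',70,530,.008),('nut',195,361,.0475),('stud',195,371,.0535)]: print(n,P(X,Y,z).round(1))
print(s['force'])
E
```

```text
gap far [ 600.1 -134.8   22. ]
gap near [ 581.2 -135.4   22. ]
jawback [ 548.7 -166.8   22. ]
lip front [ 482.3 -167.7   22. ]
base end [ 463.4 -130.     8. ]
nut [ 527.1 -166.2   47.5]
stud [ 526.4 -166.2   53.5]
[ 0.35461637  0.43007683 -0.19444729]
```

```bash
python3 - <<'E'
from h import *
s=r.observe();c=r.capture('wrist')
Rt=R.from_quat(s['tcp_rot'])
for t in [(0,0,0),(0,.011,0),(0,-.011,0),(-.019,.011,0),(-.038,.011,0)]:
    print(t,(wproj(s,c,s['position']+Rt.apply(t))-[180,0])*2)
for x in (.473,.475,.477): print(x,(wproj(s,c,np.array([x,-.168,.022]))-[180,0])*2)
E
```

```text
(0, 0, 0) [193.74178624 504.55297083]
(0, 0.011, 0) [193.79771234 469.17839429]
(0, -0.011, 0) [193.68638231 538.12051648]
(-0.019, 0.011, 0) [193.93807287 498.90866928]
(-0.038, 0.011, 0) [194.10922861 535.54507576]
0.473 [194.57027038 528.33277156]
0.475 [194.80729706 522.02163787]
0.477 [195.0463877  515.64503356]
```

```bash
python3 -m inch '[{"dx":0,"dy":2,"dz":0,"wx":0,"wy":0,"wz":0},{"dx":0,"dy":2,"dz":0,"wx":0,"wy":0,"wz":0},{"dx":0,"dy":0.5,"dz":0,"wx":0,"wy":0,"wz":0}]';python3 - <<'E'
from h import *
s,c=cap('wrist','w5.png'); print(s['force'],s['position']); im=cv2.imread('pics/w5.png'); cv2.imwrite('pics/w5z.png',cv2.resize(im[0:300,180:380],None,fx=2,fy=2))
s,c=cap('side','s5.png'); im=c['frame'][205:280,190:330]; cv2.imwrite('pics/s5z.png',cv2.resize(np.clip(im*1.4,0,255).astype('uint8'),None,fx=5,fy=5,interpolation=cv2.INTER_CUBIC))
E
```

```text
time: 5.42
position: [0.4817, -0.1675, 0.0155]
tcp_rot: [0.492, 0.508, -0.492, 0.508]
force: [0.2, -0.2, 0.8]
grip_width: 0.004
[ 0.17216078 -0.15234397  0.78249785] [ 0.48173079 -0.16752659  0.01548685]
```

View pics/w5z.png

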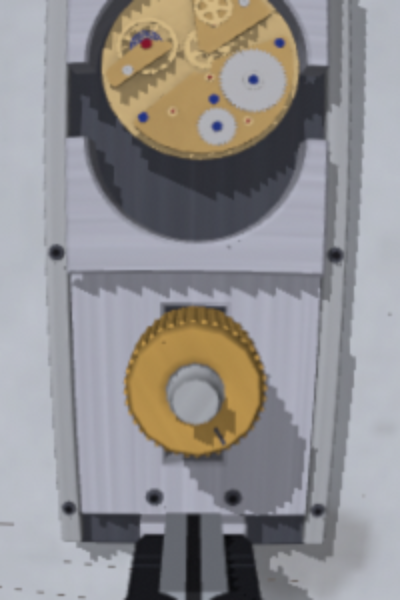

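View pics/s5z.png

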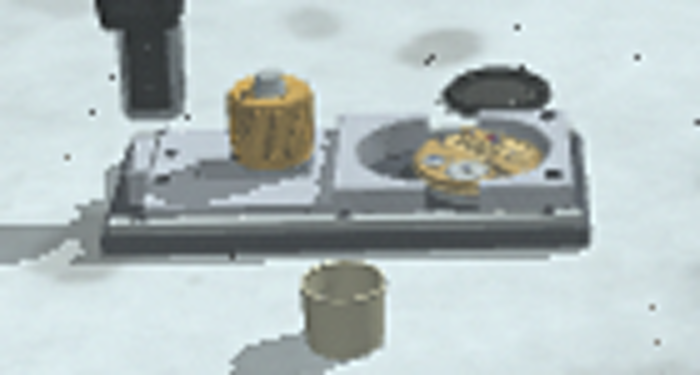

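```bash
python3 - <<'E'
from h import *
s=r.observe();c=r.capture('side')
for p in [s['position'],s['position']+[0,0,.02],s['position']+[0,0,.03],[.4795,-.168,.022],[.5255,-.166,.0535]]:
    q=proj(c,p); print(q,(q-[190,205])*5)
E
```

```text
[220.32242589 239.21887362] [151.61212944 171.09436809]
[219.56328829 229.48453557] [147.81644145 122.42267786]
[219.17882092 224.55455275] [145.89410462  97.77276376]
[218.91871567 236.19250832] [144.59357836 155.9625416 ]
[242.86967386 219.96431621] [264.34836932  74.82158106]
```

The side view shows the shut fingertips' lower end at about (220,228), which is roughly 23 mm above the reported TCP and above the lip. The wrist view agrees. So the tips passed over the lip and haven't touched it. I'll back up, lower by what the picture shows, and check again.

```bash
python3 -m inch '[{"dx":0,"dy":-12,"dz":0,"wx":0,"wy":0,"wz":0},{"dx":0,"dy":-14,"dz":0,"wx":0,"wy":0,"wz":0},{"dx":0,"dy":-10,"dz":0,"wx":0,"wy":0,"wz":0},{"dx":5,"dy":0,"dz":0,"wx":0,"wy":0,"wz":0},{"dx":5,"dy":0,"dz":0,"wx":0,"wy":0,"wz":0},{"dx":0,"dy":0,"dz":0,"wx":0,"wy":0,"wz":0}]';python3 - <<'E'
from h import *
s,c=cap('side','s6.png'); im=c['frame'][175:275,160:300]; cv2.imwrite('pics/s6z.png',cv2.resize(np.clip(im*1.4,0,255).astype('uint8'),None,fx=5,fy=5,interpolation=cv2.INTER_CUBIC))
print((proj(c,s['position'])-[160,175])*5,s['force'],s['position'])
for k in (.02,.025,.03): print(k,(proj(c,s['position']+[0,0,k])-[160,175])*5)
E
```

```text
time: 6.32
position: [0.4456, -0.1685, 0.005]
tcp_rot: [0.492, 0.508, -0.492, 0.507]
force: [-0.1, -0.1, 0.9]
grip_width: 0.001
[207.2259808  348.54972155] [-0.1230718  -0.08687951  0.91821977] [ 0.44556314 -0.16852677  0.00496256]
0.02 [202.64255062 300.33261302]
0.025 [201.48445202 288.14956142]
0.03 [200.32139408 275.9143383 ]
```

View pics/s6z.png

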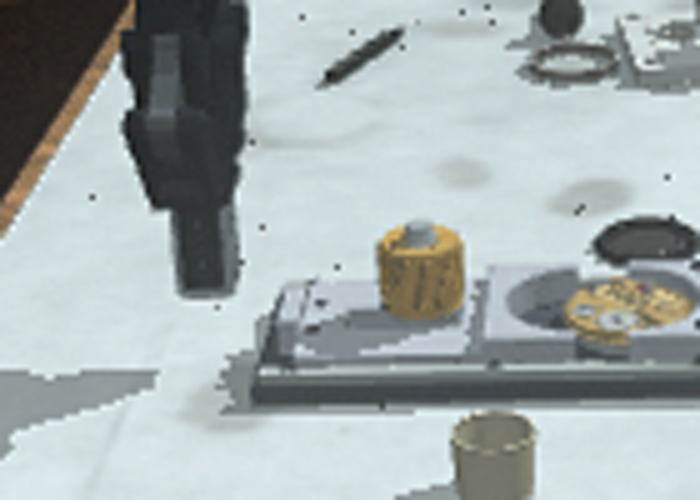

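```bash
python3 -m inch '[{"dx":5,"dy":0,"dz":0,"wx":0,"wy":0,"wz":0},{"dx":5,"dy":0,"dz":0,"wx":0,"wy":0,"wz":0},{"dx":0,"dy":0,"dz":0,"wx":0,"wy":0,"wz":0}]';python3 -m inch '[{"dx":4,"dy":0,"dz":0,"wx":0,"wy":0,"wz":0},{"dx":0,"dy":0,"dz":0,"wx":0,"wy":0,"wz":0}]';python3 - <<'E'
from h import *
s,c=cap('side','s7.png'); im=c['frame'][175:275,160:300]; cv2.imwrite('pics/s7z.png',cv2.resize(np.clip(im*1.4,0,255).astype('uint8'),None,fx=5,fy=5,interpolation=cv2.INTER_CUBIC))
for k in (0,.02,.022,.025,.03): print(k,(proj(c,s['position']+[0,-.0145,k])-[160,175])*5)
s,c=cap('wrist','w7.png');cv2.imwrite('pics/w7z.png',cv2.resize(c['frame'][0:300,180:380],None,fx=2,fy=2))
E
```

```text
time: 6.75
position: [0.4453, -0.1684, -0.005]
tcp_rot: [0.492, 0.508, -0.492, 0.507]
force: [0.5, 0.5, 0.3]
grip_width: 0.001
time: 7.0
position: [0.4454, -0.1685, -0.0088]
tcp_rot: [0.492, 0.508, -0.492, 0.507]
force: [1.1, 0.1, 0.7]
grip_width: 0.001
0 [203.05034472 399.51458152]
0.02 [198.38806711 351.28483043]
0.022 [197.91742097 346.41614863]
0.025 [197.20992926 339.0973761 ]
0.03 [196.02669883 326.85724074]
```

View pics/s7z.png

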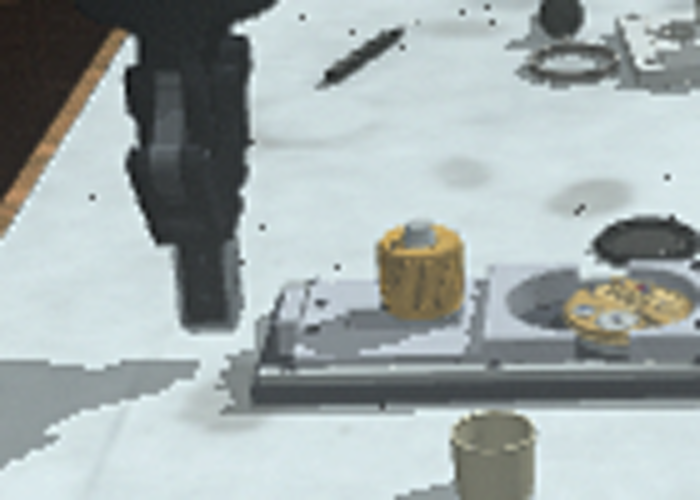

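View pics/w7z.png

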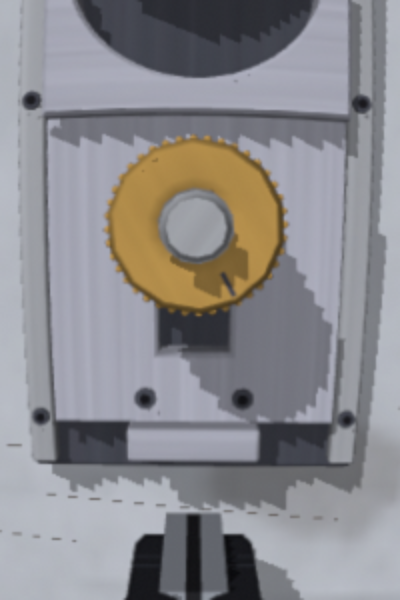

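Both views put the real tips about 27 mm behind the reported TCP: side tip at row ~330 of the crop, wrist tip at row ~514. The tips are therefore now at z of about 18 mm. I'll go 5 mm lower and push.

```bash
python3 -m inch '[{"dx":5,"dy":0,"dz":0,"wx":0,"wy":0,"wz":0},{"dx":0,"dy":4,"dz":-0.5,"wx":0,"wy":0,"wz":0},{"dx":0,"dy":4,"dz":0,"wx":0,"wy":0,"wz":0},{"dx":0,"dy":4,"dz":0,"wx":0,"wy":0,"wz":0},{"dx":0,"dy":2,"dz":0,"wx":0,"wy":0,"wz":0},{"dx":0,"dy":2,"dz":0,"wx":0,"wy":0,"wz":0}]';python3 -m inch '[{"dx":0,"dy":2,"dz":0,"wx":0,"wy":0,"wz":0},{"dx":0,"dy":2,"dz":0,"wx":0,"wy":0,"wz":0}]';python3 -m inch '[{"dx":0,"dy":2,"dz":0,"wx":0,"wy":0,"wz":0},{"dx":0,"dy":2,"dz":0,"wx":0,"wy":0,"wz":0}]'
python3 - <<'E'
from h import *
s,c=cap('wrist','w8.png');cv2.imwrite('pics/w8z.png',cv2.resize(c['frame'][0:300,180:380],None,fx=2,fy=2))
E
```

```text
time: 7.85
position: [0.4611, -0.1674, -0.0135]
tcp_rot: [0.492, 0.508, -0.492, 0.507]
force: [-3.3, 0.2, 2.9]
grip_width: -0.002
time: 8.1
position: [0.4654, -0.1674, -0.0135]
tcp_rot: [0.492, 0.508, -0.492, 0.508]
force: [-2.0, 0.2, 1.8]
grip_width: -0.004
time: 8.35
position: [0.4697, -0.1674, -0.0135]
tcp_rot: [0.492, 0.508, -0.492, 0.508]
force: [-2.4, 0.7, 0.5]
grip_width: -0.002
```

View pics/w8z.png

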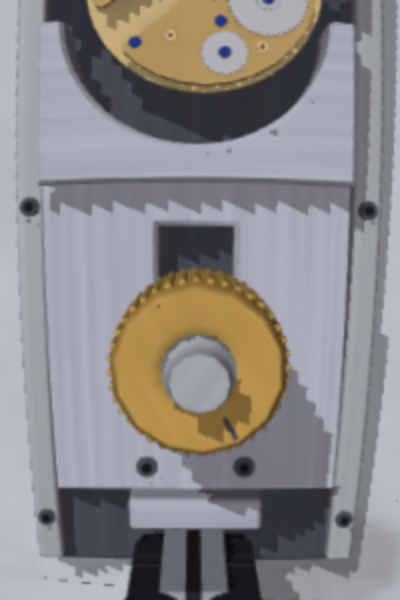

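The push is working. Force is about 2.4 N, and the lip has moved off the plate's end, with the slot now open ahead of the nut. I'll continue in finer steps.

```bash
python3 -m inch '[{"dx":0,"dy":2,"dz":0,"wx":0,"wy":0,"wz":0},{"dx":0,"dy":2,"dz":0,"wx":0,"wy":0,"wz":0},{"dx":0,"dy":1,"dz":0,"wx":0,"wy":0,"wz":0},{"dx":0,"dy":1,"dz":0,"wx":0,"wy":0,"wz":0}]';for i in 1; do python3 -m inch '[{"dx":0,"dy":1,"dz":0,"wx":0,"wy":0,"wz":0}]'; done;  python3 -m inch '[{"dx":0,"dy":1,"dz":0,"wx":0,"wy":0,"wz":0}]'
python3 -m inch '[{"dx":0,"dy":1,"dz":0,"wx":0,"wy":0,"wz":0}]'
```

```text
time: 8.9
position: [0.4755, -0.1672, -0.0135]
tcp_rot: [0.492, 0.508, -0.492, 0.508]
force: [-1.5, 0.2, 1.2]
grip_width: 0.0
time: 9.02
position: [0.4766, -0.1671, -0.0135]
tcp_rot: [0.492, 0.508, -0.492, 0.508]
force: [-2.6, 0.6, 0.9]
grip_width: -0.001
time: 9.15
position: [0.4776, -0.1671, -0.0135]
tcp_rot: [0.492, 0.508, -0.492, 0.508]
force: [-2.2, -0.4, -0.7]
grip_width: 0.0
time: 9.28
position: [0.4786, -0.1671, -0.0135]
tcp_rot: [0.492, 0.508, -0.492, 0.508]
force: [-1.4, 0.3, -0.4]
grip_width: 0.002
```

```bash
python3 -m inch '[{"dx":0,"dy":0.7,"dz":0,"wx":0,"wy":0,"wz":0}]';python3 -m inch '[{"dx":0,"dy":0.7,"dz":0,"wx":0,"wy":0,"wz":0}]';python3 -m inch '[{"dx":0,"dy":0.7,"dz":0,"wx":0,"wy":0,"wz":0}]'
python3 - <<'E'
from h import *
s,c=cap('wrist','w9.png');cv2.imwrite('pics/w9z.png',cv2.resize(c['frame'][0:300,180:380],None,fx=2,fy=2))
s,c=cap('top','t9.png');cv2.imwrite('pics/t9z.png',cv2.resize(np.clip(c['frame'][165:270,240:340]*1.6,0,255).astype('uint8'),None,fx=5,fy=5,interpolation=cv2.INTER_CUBIC))
E
```

```text
time: 9.4
position: [0.4789, -0.167, -0.0135]
tcp_rot: [0.492, 0.508, -0.492, 0.507]
force: [-4.1, -1.6, 2.4]
grip_width: -0.001
time: 9.52
position: [0.4789, -0.1669, -0.0135]
tcp_rot: [0.492, 0.508, -0.493, 0.507]
force: [-7.8, -1.2, 5.1]
grip_width: -0.003
time: 9.65
position: [0.4789, -0.1669, -0.0136]
tcp_rot: [0.491, 0.509, -0.493, 0.507]
force: [-10.3, -2.1, 6.8]
grip_width: -0.002
```

View pics/w9z.png

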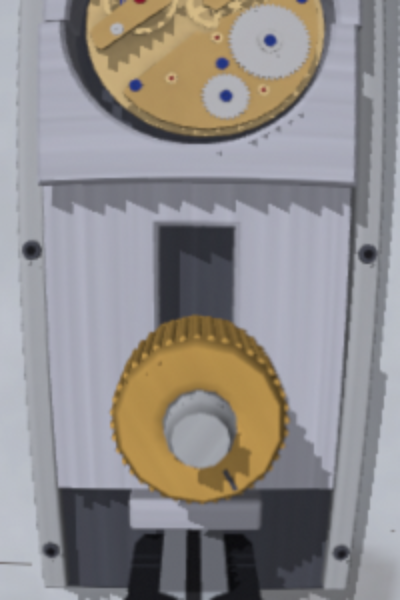

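View pics/t9z.png

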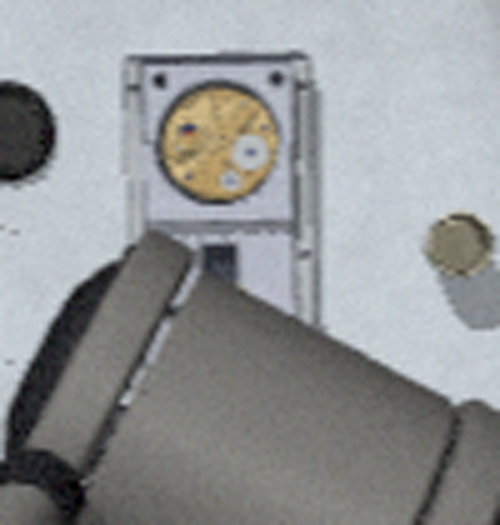

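The half is home. It hit a hard stop at TCP x = 478.9 mm, with force climbing to 10 N and no further motion. The wrist view shows the recess closed round the movement with even play. Now I'll back off, rise and move over the nut.

```bash
python3 -m inch '[{"dx":0,"dy":-5,"dz":0,"wx":0,"wy":0,"wz":0},{"dx":0,"dy":-7,"dz":0,"wx":0,"wy":0,"wz":0},{"dx":-15,"dy":0,"dz":0,"wx":0,"wy":0,"wz":0},{"dx":-35,"dy":0,"dz":0,"wx":0,"wy":0,"wz":0},{"dx":-30,"dy":0,"dz":0,"wx":0,"wy":0,"wz":0},{"dx":-15,"dy":15,"dz":0,"wx":0,"wy":0,"wz":0},{"dx":0,"dy":25,"dz":-0.5,"wx":0,"wy":0,"wz":0},{"dx":0,"dy":14,"dz":0,"wx":0,"wy":0,"wz":0},{"dx":0,"dy":0,"dz":0,"wx":0,"wy":0,"wz":0},{"dx":0,"dy":0,"dz":0,"wx":0,"wy":0,"wz":0}]' 60 30;python3 - <<'E'
from h import *
s,c=cap('wrist','w10.png');print(s['position'],s['q'].round(3),s['force']);cv2.imwrite('pics/w10z.png',cv2.resize(c['frame'][0:400,130:430],None,fx=2,fy=1.5) if 0 else c['frame'])
s,c=cap('side','s10.png'); im=c['frame'][155:265,180:320]; cv2.imwrite('pics/s10z.png',cv2.resize(np.clip(im*1.4,0,255).astype('uint8'),None,fx=5,fy=5,interpolation=cv2.INTER_CUBIC))
E
```

```text
time: 11.0
position: [0.5221, -0.1651, 0.0818]
tcp_rot: [0.492, 0.508, -0.492, 0.508]
force: [-0.5, 0.3, 0.5]
grip_width: 0.603
[ 0.52211259 -0.16513286  0.08182914] [-0.446  0.514  1.632 -0.     0.996  1.094] [-0.52424078  0.30536733  0.53736325]
```

View pics/w10z.png

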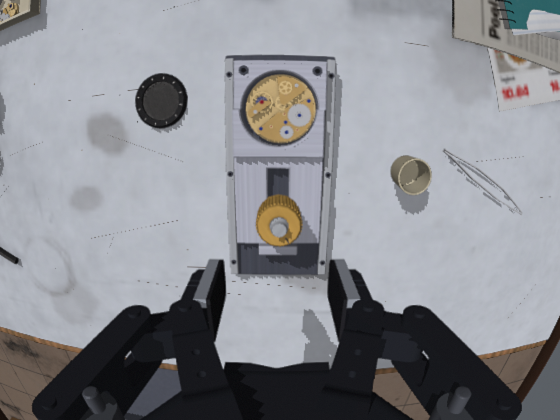

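View pics/s10z.png

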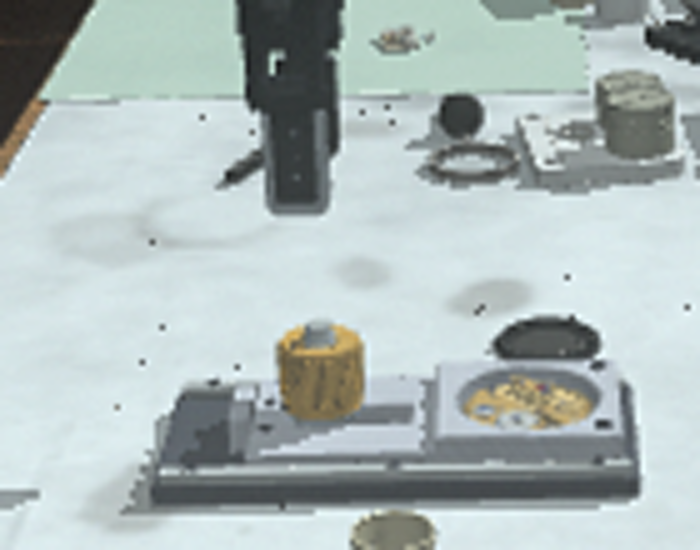

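The side view confirms the halves are closed with no gap, and the movement is centred in the recess. The wrist view shows the stud top at about (280,228) and the open fingers straddling the axis. I'll measure the stud axis and the tip offset.

```bash
python3 - <<'E'
from h import *
s=r.observe();c=r.capture('wrist');sc=r.capture('side')
f=c['frame']; cv2.imwrite('pics/w11z.png',cv2.resize(f[180:290,225:345],None,fx=6,fy=5,interpolation=cv2.INTER_CUBIC))
for k in (.0,.02,.025,.03,.035): print(k,(proj(sc,s['position']+[0,-.035,k])-[180,155])*5)
print('studtop',(proj(sc,[.5255,-.166,.0535])-[180,155])*5,'nuttop',(proj(sc,[.5255,-.166,.047])-[180,155])*5)
g=cv2.cvtColor(f,cv2.COLOR_BGR2HSV); m=cv2.inRange(g,(12,110,60),(30,255,255)); m[:180]=0
n,l,st,ce=cv2.connectedComponentsWithStats(m); print([ (st[i],ce[i]) for i in range(1,n) if st[i][4]>100])
E
```

```text
0.0 [290.83315334 291.14797112]
0.02 [287.59466752 237.96103075]
0.025 [286.77576245 224.51182717]
0.03 [285.95309272 211.00079508]
0.035 [285.12663231 197.42750716]
studtop [314.34836932 324.82158106] nuttop [315.27248727 340.98495423]
[(array([ 256,  195,   46,   51, 1492], dtype=int32), array([278.2386059 , 218.96715818])), (array([  0, 328,  82,  25, 296], dtype=int32), array([ 41.69594595, 340.93918919])), (array([479, 341,  67,  18, 232], dtype=int32), array([511.20258621, 350.40948276]))]
```

View pics/w11z.png

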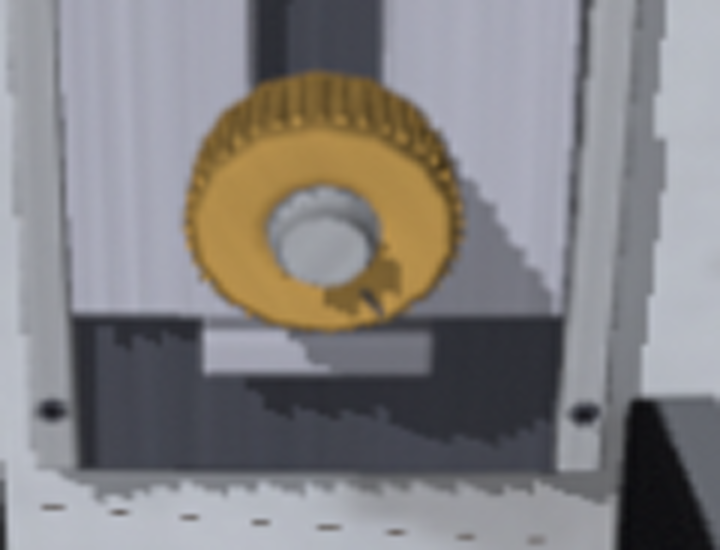

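```bash
python3 - <<'E'
from h import *
s=r.observe();c=r.capture('wrist')
print(wonz(s,c,279,230,.0535),wonz(s,c,278.9,225.4,.0475))
# project own finger tip positions for comparison
Rt=R.from_quat(s['tcp_rot'])
for y in (.011,0,-.011): print(y,wproj(s,c,s['position']+Rt.apply([-.029,y,.0255])),wproj(s,c,s['position']+Rt.apply([-.029,y,-.0255])))
E
```

```text
[ 0.52438301 -0.16664378  0.0535    ] [ 0.52521087 -0.16659695  0.0475    ]
0.011 [330.19579263 258.16772358] [223.78403133 258.12938318]
0 [328.60285648 277.81700916] [225.30557106 277.79025588]
-0.011 [326.98805289 296.15408286] [226.850291   296.13682385]
```

```bash
python3 -m inch '[{"dx":0,"dy":2.8,"dz":1.5,"wx":-0.186,"wy":0,"wz":0},{"dx":0,"dy":0,"dz":0,"wx":-0.186,"wy":0,"wz":0},{"dx":0,"dy":0,"dz":0,"wx":-0.186,"wy":0,"wz":0},{"dx":0,"dy":0,"dz":0,"wx":-0.186,"wy":0,"wz":0},{"dx":0,"dy":0,"dz":0,"wx":-0.186,"wy":0,"wz":0},{"dx":0,"dy":0,"dz":0,"wx":-0.186,"wy":0,"wz":0},{"dx":0,"dy":0,"dz":0,"wx":-0.186,"wy":0,"wz":0},{"dx":0,"dy":0,"dz":0,"wx":-0.186,"wy":0,"wz":0},{"dx":0,"dy":0,"dz":0,"wx":-0.186,"wy":0,"wz":0},{"dx":0,"dy":0,"dz":0,"wx":-0.186,"wy":0,"wz":0},{"dx":0,"dy":0,"dz":0,"wx":-0.186,"wy":0,"wz":0},{"dx":0,"dy":0,"dz":0,"wx":-0.186,"wy":0,"wz":0},{"dx":0,"dy":0,"dz":0,"wx":-0.186,"wy":0,"wz":0},{"dx":0,"dy":0,"dz":0,"wx":-0.186,"wy":0,"wz":0},{"dx":0,"dy":0,"dz":0,"wx":-0.186,"wy":0,"wz":0},{"dx":0,"dy":0,"dz":0,"wx":-0.186,"wy":0,"wz":0},{"dx":0,"dy":0,"dz":0,"wx":-0.186,"wy":0,"wz":0},{"dx":0,"dy":0,"dz":0,"wx":-0.186,"wy":0,"wz":0},{"dx":0,"dy":0,"dz":0,"wx":-0.186,"wy":0,"wz":0},{"dx":0,"dy":0,"dz":0,"wx":-0.186,"wy":0,"wz":0}]';python3 -m inch '[{"dx":0,"dy":0,"dz":0,"wx":-0.186,"wy":0,"wz":0},{"dx":0,"dy":0,"dz":0,"wx":-0.1,"wy":0,"wz":0},{"dx":0,"dy":0,"dz":0,"wx":0,"wy":0,"wz":0},{"dx":0,"dy":0,"dz":0,"wx":0,"wy":0,"wz":0}]';python3 - <<'E'
from h import *
s,c=cap('wrist','w12.png');print(s['position'],s['q'].round(3),s['force'],s['ft_torque'])
Rt=R.from_quat(s['tcp_rot']).as_matrix(); print(Rt.round(3))
print(Rt.T@(np.array([.525,-.1666,0])-s['position'])*1000)
E
```

```text
time: 13.75
position: [0.5253, -0.1667, 0.0815]
tcp_rot: [-0.628, 0.325, 0.628, 0.325]
force: [0.3, -0.2, 0.4]
grip_width: 0.602
time: 14.25
position: [0.5254, -0.1666, 0.0815]
tcp_rot: [-0.667, 0.235, 0.667, 0.235]
force: [0.4, -0.8, 0.2]
grip_width: 0.6
[ 0.52535843 -0.16663155  0.08149778] [-0.446  0.52   1.622 -0.     1.    -2.91 ] [ 0.44149101 -0.78959178  0.21828662] [ 0.00824358 -0.01715438  0.05902277]
[[-0.    -0.627 -0.779]
 [-0.    -0.779  0.627]
 [-1.     0.     0.   ]]
[81.49779553  0.19711535  0.29715118]
```

View pics/w12.png

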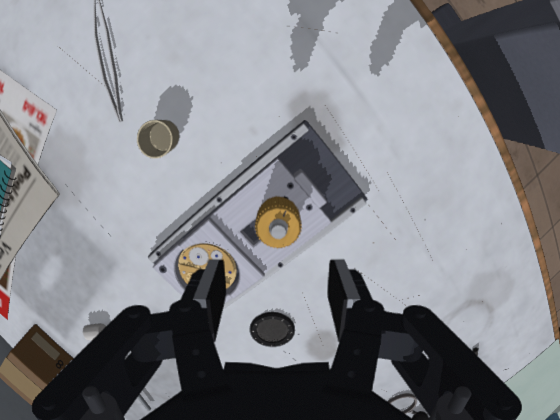

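The wrist view shows the nut between the open pads, with the stud top at about (278,230). From this opposite heading I'll recheck the axis.

```bash
python3 - <<'E'
from h import *
s=r.observe();c=r.capture('wrist');f=c['frame']
cv2.imwrite('pics/w13z.png',cv2.resize(f[180:290,225:345],None,fx=6,fy=5,interpolation=cv2.INTER_CUBIC))
print(wonz(s,c,278.3,230,.0535))
E
```

```text
[ 0.52394025 -0.1666558   0.0535    ]
```

View pics/w13z.png

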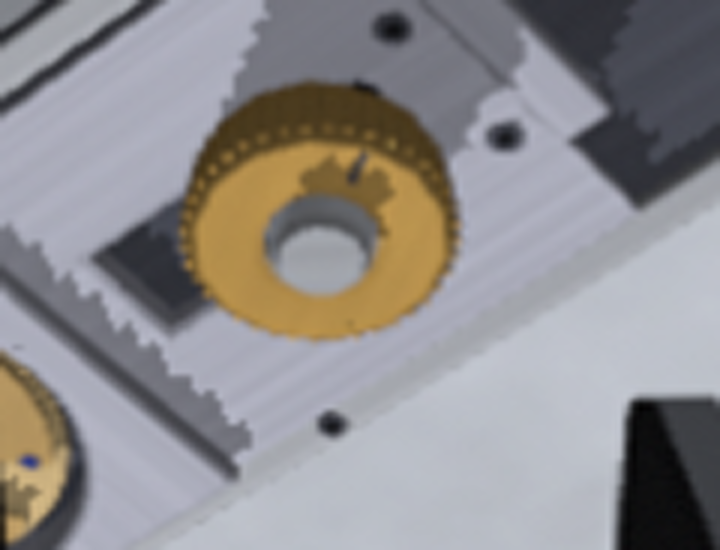

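```bash
python3 -m inch '[{"dx":30,"dy":0.5,"dz":0.6,"wx":0,"wy":0,"wz":0},{"dx":25,"dy":0,"dz":0,"wx":0,"wy":0,"wz":0},{"dx":14,"dy":0,"dz":0,"wx":0,"wy":0,"wz":0},{"dx":8,"dy":0,"dz":0,"wx":0,"wy":0,"wz":0},{"dx":4,"dy":0,"dz":0,"wx":0,"wy":0,"wz":0},{"dx":0,"dy":0,"dz":0,"wx":0,"wy":0,"wz":0}]';python3 - <<'E'
from h import *
s,c=cap('wrist','w14.png');print(s['position'],s['force'],s['ft_torque'])
s,c=cap('side','s14.png'); im=c['frame'][155:265,180:320]; cv2.imwrite('pics/s14z.png',cv2.resize(np.clip(im*1.4,0,255).astype('uint8'),None,fx=5,fy=5,interpolation=cv2.INTER_CUBIC))
E
```

```text
time: 15.1
position: [0.5249, -0.1668, 0.0008]
tcp_rot: [0.667, -0.234, -0.667, -0.234]
force: [-0.1, -0.0, -0.5]
grip_width: 0.598
[ 0.5249278  -0.16678188  0.00080385] [-0.0661611  -0.042361   -0.53104821] [ 0.0026505  -0.01390701  0.00807479]
```

View pics/w14.png

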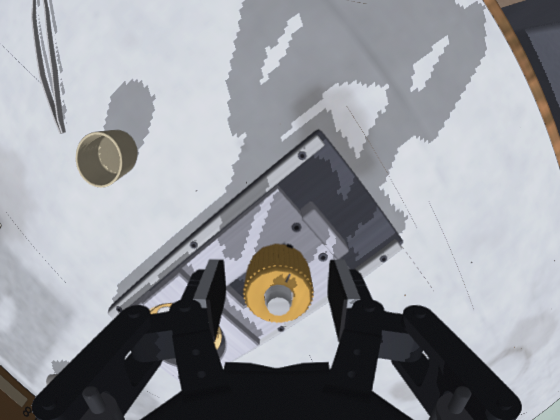

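View pics/s14z.png

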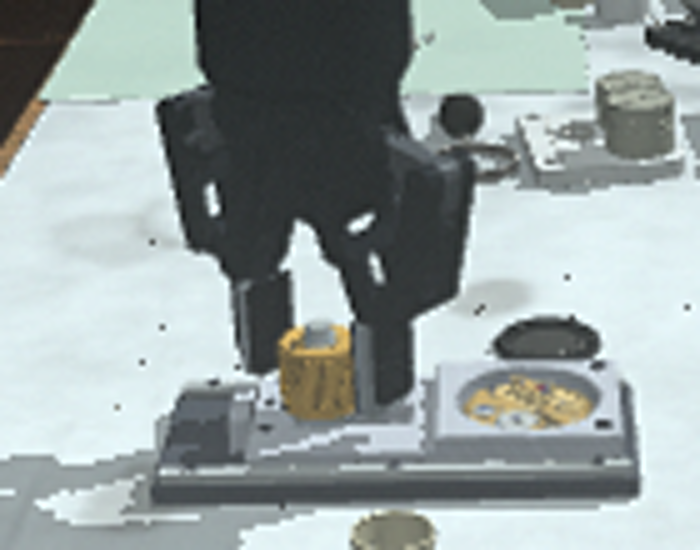

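The wrist view shows the nut centred between the pads, and the side view shows the tips beside the nut and above the slide. Closing now.

```bash
python3 -m inch '[{"dx":0,"dy":0,"dz":0,"wx":0,"wy":0,"wz":0},{"dx":0,"dy":0,"dz":0,"wx":0,"wy":0,"wz":0},{"dx":0,"dy":0,"dz":0,"wx":0,"wy":0,"wz":0},{"dx":0,"dy":0,"dz":0,"wx":0,"wy":0,"wz":0},{"dx":0,"dy":0,"dz":0,"wx":0,"wy":0,"wz":0},{"dx":0,"dy":0,"dz":0,"wx":0,"wy":0,"wz":0}]' 0 40;python3 - <<'E'
from h import *
s,c=cap('wrist','w15.png');print(s['position'],s['q'][5],s['force'],s['ft_torque'])
cv2.imwrite('pics/w15z.png',cv2.resize(c['frame'][200:380,190:370],None,fx=3,fy=3))
E
```

```text
time: 15.95
position: [0.5245, -0.1664, 0.0012]
tcp_rot: [-0.667, 0.234, 0.667, 0.234]
force: [-2.0, 1.5, 5.8]
grip_width: 0.344
[ 0.52445881 -0.16639893  0.00117121] -2.912624364409713 [-2.02746071  1.50144534  5.80738199] [0.25928585 0.35865316 0.00607995]
```

View pics/w15z.png

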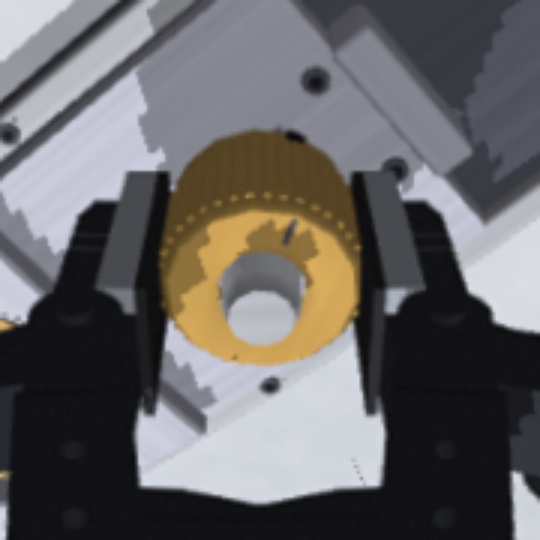

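Gripped, with a width reading of 0.344. The index mark sits at (288,232) in the crop. Screwing clockwise now, which is +wx, with a small feed.

```bash
python3 -m inch '[{"dx":-0.5,"dy":0,"dz":0,"wx":0.1,"wy":0,"wz":0},{"dx":0,"dy":0,"dz":0,"wx":0.186,"wy":0,"wz":0},{"dx":0.05,"dy":0,"dz":0,"wx":0.186,"wy":0,"wz":0},{"dx":0.05,"dy":0,"dz":0,"wx":0.186,"wy":0,"wz":0},{"dx":0.05,"dy":0,"dz":0,"wx":0.186,"wy":0,"wz":0},{"dx":0.05,"dy":0,"dz":0,"wx":0.186,"wy":0,"wz":0},{"dx":0.05,"dy":0,"dz":0,"wx":0.186,"wy":0,"wz":0},{"dx":0.05,"dy":0,"dz":0,"wx":0.186,"wy":0,"wz":0}]';python3 - <<'E'
from h import *
s,c=cap('wrist','w16.png');print(s['position'],s['q'][5],s['force'],s['ft_torque'])
cv2.imwrite('pics/w16z.png',cv2.resize(c['frame'][200:380,190:370],None,fx=3,fy=3))
E
```

```text
time: 17.0
position: [0.5244, -0.1669, 0.0009]
tcp_rot: [-0.357, 0.611, 0.357, 0.61]
force: [-1.3, -0.1, 1.3]
grip_width: 0.35
[ 0.52438928 -0.16689831  0.0009282 ] -1.5046242505370109 [-1.25051204 -0.06197942  1.28694946] [-0.25552749  0.35587043  0.04038503]
```

View pics/w16z.png

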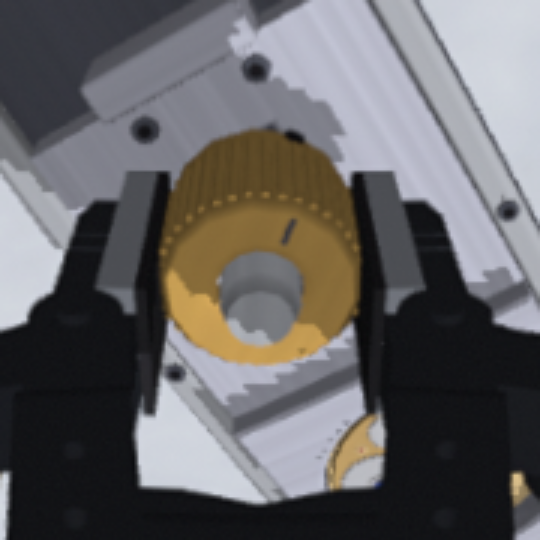

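The index mark hasn't moved between the pads, so the nut turns with the gripper. Moment about z is about 0.04 N m, and I've turned 1.4 rad.

```bash
python3 -m inch '[{"dx":0.05,"dy":0,"dz":0,"wx":0.18,"wy":0,"wz":0},{"dx":0.06,"dy":0,"dz":0,"wx":0.18,"wy":0,"wz":0},{"dx":0.06,"dy":0,"dz":0,"wx":0.18,"wy":0,"wz":0},{"dx":0.06,"dy":0,"dz":0,"wx":0.18,"wy":0,"wz":0},{"dx":0.06,"dy":0,"dz":0,"wx":0.18,"wy":0,"wz":0},{"dx":0.06,"dy":0,"dz":0,"wx":0.18,"wy":0,"wz":0},{"dx":0.06,"dy":0,"dz":0,"wx":0.18,"wy":0,"wz":0},{"dx":0.06,"dy":0,"dz":0,"wx":0.18,"wy":0,"wz":0},{"dx":0.06,"dy":0,"dz":0,"wx":0.1,"wy":0,"wz":0}]' ;python3 - <<'E'
from h import *
s=r.observe();print(s['position'],s['q'][5],s['force'],s['ft_torque'])
E
python3 -m inch '[{"dx":0.03,"dy":0,"dz":0,"wx":0.1,"wy":0,"wz":0},{"dx":0.03,"dy":0,"dz":0,"wx":0.1,"wy":0,"wz":0}]' ;python3 - <<'E'
from h import *
s=r.observe();print(s['q'][5],s['force'],s['ft_torque'])
E
```

```text
time: 18.18
position: [0.5239, -0.1669, 0.0004]
tcp_rot: [0.167, 0.688, -0.167, 0.687]
force: [-3.9, -1.2, 3.3]
grip_width: 0.347
[ 5.23890053e-01 -1.66879440e-01  3.99469872e-04] 0.03032347126799042 [-3.93624684 -1.20461524  3.28722311] [-0.20659827  0.74927565  0.03413632]
time: 18.42
position: [0.5238, -0.1668, 0.0004]
tcp_rot: [0.234, 0.668, -0.235, 0.667]
force: [-4.2, -1.6, 3.6]
grip_width: 0.344
0.22942994148445056 [-4.20396509 -1.59143851  3.64923811] [-0.22810713  0.77069211  0.06310027]
```

```bash
cat > chk.py <<'E'
from h import *
s=r.observe(); print('CHK',s['time'],'q6 %.4f'%s['q'][5],s['force'].round(1),s['ft_torque'].round(3),'tq6 %.3f'%s['joint_torque'][5])
E
A='[{"dx":0.03,"dy":0,"dz":0,"wx":0.1,"wy":0,"wz":0},{"dx":0.03,"dy":0,"dz":0,"wx":0.1,"wy":0,"wz":0}]'; unset A
python3 -m inch '[{"dx":0.03,"dy":0,"dz":0,"wx":0.1,"wy":0,"wz":0},{"dx":0.03,"dy":0,"dz":0,"wx":0.1,"wy":0,"wz":0}]' >/dev/null; python3 chk.py
python3 -m inch '[{"dx":0.03,"dy":0,"dz":0,"wx":0.1,"wy":0,"wz":0},{"dx":0.03,"dy":0,"dz":0,"wx":0.1,"wy":0,"wz":0}]' >/dev/null; python3 chk.py
python3 -m inch '[{"dx":0.03,"dy":0,"dz":0,"wx":0.1,"wy":0,"wz":0},{"dx":0.03,"dy":0,"dz":0,"wx":0.1,"wy":0,"wz":0}]' >/dev/null; python3 chk.py
```

```text
CHK 18.675 q6 0.4295 [-4.  -1.5  3.8] [-0.046  0.719  0.028] tq6 -1.023
CHK 18.925 q6 0.6294 [-3.7 -0.8  4.4] [-0.071  0.748  0.063] tq6 -1.023
CHK 19.175 q6 0.8284 [-1.1  1.9  0.2] [0.408 0.183 0.83 ] tq6 -0.192
```

The moment jumped to 0.83 N m, so the nut has bottomed. I'll check whether the grip slipped, using the index mark.

```bash
python3 - <<'E'
from h import *
s,c=cap('wrist','w17.png');print(s['position'],s['q'][5],s['force'],s['ft_torque'],s['grip_width'])
cv2.imwrite('pics/w17z.png',cv2.resize(c['frame'][200:380,190:370],None,fx=3,fy=3))
E
```

```text
[ 5.24172653e-01 -1.66587157e-01  3.24046790e-04] 0.8283915635116162 [-1.14706002  1.91750583  0.20338038] [0.40760772 0.18327864 0.82956828] 0.34326933168928325
```

View pics/w17z.png

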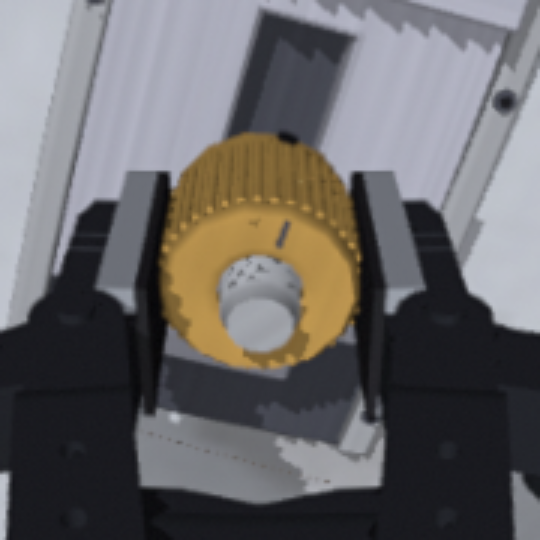

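```bash
python3 - <<'E'
from h import *
s=r.observe();c=r.capture('wrist')
Rt=R.from_quat(s['tcp_rot'])
for fn,z in [('w15',.0472),('w16',.0467),('w17',.046)]:
    f=cv2.imread(f'pics/{fn}.png'); 
    cv2.imwrite(f'pics/{fn}m.png',cv2.resize(f[265:300,255:310],None,fx=8,fy=8,interpolation=cv2.INTER_CUBIC))
ims=[cv2.imread(f'pics/{n}m.png') for n in ('w15','w16','w17')]
cv2.imwrite('pics/m3.png',np.vstack([cv2.resize(i,None,fx=.7,fy=.7) for i in ims]))
E
```

```text
(no output)
```

View pics/m3.png

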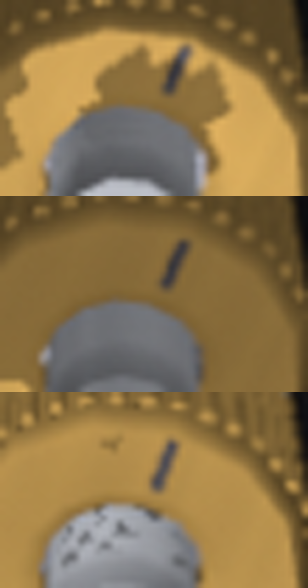

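```bash
python3 - <<'E'
from h import *
s=r.observe();c=r.capture('wrist')
Rt=R.from_quat(s['tcp_rot'])
def tool(X,Y,z):  # z height above TCP world z
    u=255+(X/.7+.5)/8-.5; v=265+(Y/.7+.5)/8-.5
    return (Rt.inv().apply(wonz(s,c,u,v,s['position'][2]+z)-s['position']))[1:]*1000
for n,h,pts in [('w15',.0460+.00115-.0012,[(186,48),(168,92)]),('w16',.0460+.00075-.0009,[(184,47),(167,91)]),('w17',.046-.0003,[(173,50),(157,96)])]:
    a,b=[tool(*p,h) for p in pts]; d=a-b; m=(a+b)/2
    print(n,a.round(2),b.round(2),'dir %.3f'%np.arctan2(d[1],d[0]),'mid pos ang %.3f r %.1f'%(np.arctan2(m[1],m[0]),np.hypot(*m)))
E
```

```text
w15 [12.87  4.72] [8.92 3.4 ] dir 0.324 mid pos ang 0.357 r 11.6
w16 [12.9   4.57] [8.95 3.32] dir 0.306 mid pos ang 0.347 r 11.6
w17 [12.55  3.74] [8.41 2.56] dir 0.278 mid pos ang 0.292 r 10.9
```

The mark slipped about 0.05 rad in the grip at the stop, so the nut is hard on its bottom. I'll raise the grip to 60 N, back off a quarter turn counter-clockwise, and measure the mark's turn.

```bash
python3 -m inch '[{"dx":0,"dy":0,"dz":0,"wx":-0.05,"wy":0,"wz":0},{"dx":-0.06,"dy":0,"dz":0,"wx":-0.17,"wy":0,"wz":0},{"dx":-0.06,"dy":0,"dz":0,"wx":-0.17,"wy":0,"wz":0},{"dx":-0.06,"dy":0,"dz":0,"wx":-0.17,"wy":0,"wz":0},{"dx":-0.06,"dy":0,"dz":0,"wx":-0.17,"wy":0,"wz":0},{"dx":-0.06,"dy":0,"dz":0,"wx":-0.17,"wy":0,"wz":0},{"dx":-0.06,"dy":0,"dz":0,"wx":-0.17,"wy":0,"wz":0},{"dx":-0.06,"dy":0,"dz":0,"wx":-0.17,"wy":0,"wz":0},{"dx":-0.06,"dy":0,"dz":0,"wx":-0.17,"wy":0,"wz":0},{"dx":-0.06,"dy":0,"dz":0,"wx":-0.12,"wy":0,"wz":0},{"dx":0,"dy":0,"dz":0,"wx":0,"wy":0,"wz":0},{"dx":0,"dy":0,"dz":0,"wx":0,"wy":0,"wz":0}]' 0 60; python3 chk.py; python3 - <<'E'
from h import *
s,c=cap('wrist','w18.png');print(s['position'],s['grip_width'])
f=c['frame']; cv2.imwrite('pics/w18m.png',cv2.resize(f[265:300,255:310],None,fx=8,fy=8,interpolation=cv2.INTER_CUBIC))
ims=[cv2.imread(f'pics/{n}m.png') for n in ('w16','w17','w18')]
cv2.imwrite('pics/m4.png',np.vstack([cv2.resize(i,None,fx=.7,fy=.7) for i in ims]))
cv2.imwrite('pics/w18z.png',cv2.resize(f[200:380,190:370],None,fx=3,fy=3))
E
```

```text
time: 20.82
position: [0.5241, -0.1665, 0.0005]
tcp_rot: [-0.089, 0.702, 0.089, 0.701]
force: [-4.7, 0.6, 6.0]
grip_width: 0.338
CHK 20.825 q6 -0.6994 [-4.7  0.6  6. ] [0.112 0.977 0.031] tq6 -0.001
[ 5.24063717e-01 -1.66473942e-01  5.05782804e-04] 0.3375060139254383
```

View pics/m4.png

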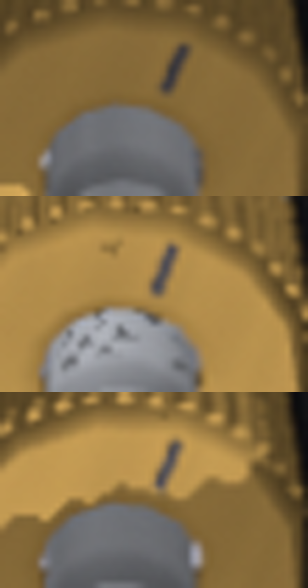

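View pics/w18z.png

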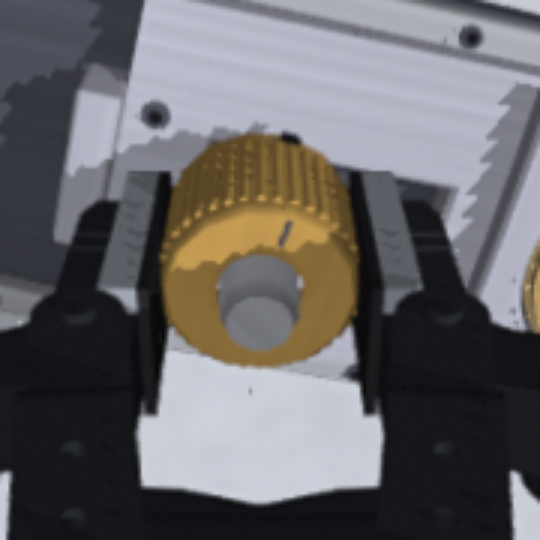

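The tool has turned 1.528 rad. The mark moved back about 0.027 rad in the grip, so the nut is at about 1.50. I'll add 0.07 rad and ease the 6 N downward press.

```bash
python3 -m inch '[{"dx":-0.4,"dy":0,"dz":0,"wx":-0.035,"wy":0,"wz":0},{"dx":-0.2,"dy":0,"dz":0,"wx":-0.035,"wy":0,"wz":0},{"dx":0,"dy":0,"dz":0,"wx":0,"wy":0,"wz":0},{"dx":0,"dy":0,"dz":0,"wx":0,"wy":0,"wz":0}]'; python3 chk.py; python3 - <<'E'
from h import *
s,c=cap('wrist','w19.png');print(s['position'],s['grip_width'],s['q'].round(4))
f=c['frame']; cv2.imwrite('pics/w19m.png',cv2.resize(f[265:300,255:310],None,fx=8,fy=8,interpolation=cv2.INTER_CUBIC))
ims=[cv2.imread(f'pics/{n}m.png') for n in ('w17','w18','w19')]
cv2.imwrite('pics/m5.png',np.vstack([cv2.resize(i,None,fx=.7,fy=.7) for i in ims]))
s,c=cap('side','s19.png'); im=c['frame'][155:265,180:320]; cv2.imwrite('pics/s19z.png',cv2.resize(np.clip(im*1.4,0,255).astype('uint8'),None,fx=5,fy=5,interpolation=cv2.INTER_CUBIC))
s,c=cap('top','t19.png');cv2.imwrite('pics/t19z.png',cv2.resize(np.clip(c['frame'][160:270,220:400]*1.6,0,255).astype('uint8'),None,fx=4.4,fy=4.4,interpolation=cv2.INTER_CUBIC))
E
```

```text
time: 21.38
position: [0.5241, -0.1665, 0.0007]
tcp_rot: [-0.114, 0.698, 0.114, 0.697]
force: [-5.9, 0.3, 2.1]
grip_width: 0.339
CHK 21.375 q6 -0.7707 [-5.9  0.3  2.1] [0.09  0.952 0.055] tq6 0.024
[ 0.52408502 -0.16647146  0.00072319] 0.33870845297794483 [-4.4680e-01  6.3430e-01  1.6899e+00 -3.0000e-04  8.1870e-01 -7.7070e-01]
```

View pics/m5.png

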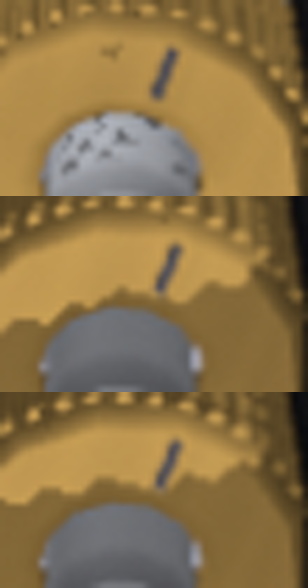

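View pics/s19z.png

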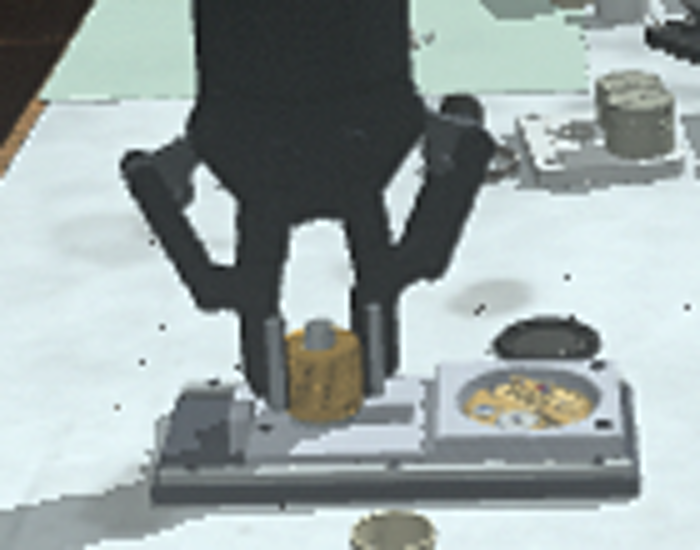

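View pics/t19z.png

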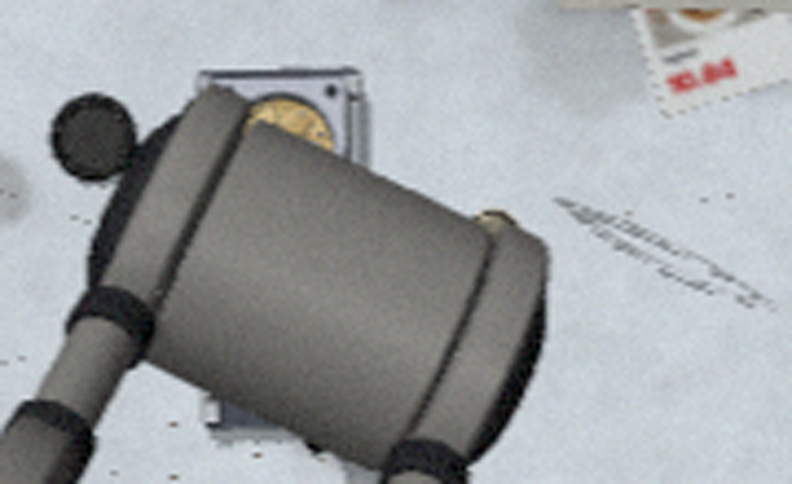

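The mark stays put relative to w18, so the nut is at about 1.57 rad. As a last check on flushness, I'll compare the side view before and after around the cradle.

```bash
python3 - <<'E'
from h import *
a=cv2.imread('pics/s10.png')[222:258,262:312];b=cv2.imread('pics/s19.png')[222:258,262:312]
print('max/mean diff',cv2.absdiff(a,b).max(),cv2.absdiff(a,b).mean())
cv2.imwrite('pics/cmp.png',np.vstack([cv2.resize(np.clip(i*1.3,0,255).astype('uint8'),None,fx=8,fy=8,interpolation=cv2.INTER_CUBIC) for i in (a,b)]))
E
```

```text
max/mean diff 8 3.5075925925925926
```

View pics/cmp.png

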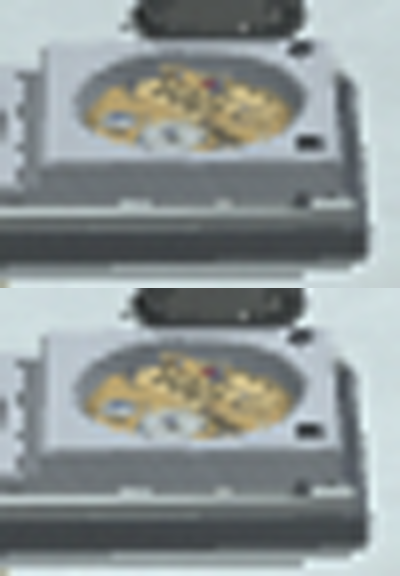

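The two side views match apart from a uniform light change: no seam at the recess, and the movement hasn't shifted. Handing in.

```bash
python3 - <<'E'
from h import *
print(r.sign_off()); s=r.observe(); print(s['time'],s['force'],s['grip_width'])
E
```

```text
the job is handed in; nothing more can be done
None
the job is handed in; nothing more can be done
```

The cradle is closed, the nut is backed off a quarter turn from its bottom, and the gripper is still holding it at 60 N. I handed the job in at about 21.5 s.

- **Closing:** I pushed the loose half about 17 mm to a hard stop, where the force rose to 10 N with no further motion. The side view before and after turning the nut shows no gap and no shift of the half or the movement.
- **Nut:** I screwed it down about 3.7 rad until the moment jumped from about 0.05 to 0.83 N m. I then turned the tool back 1.60 rad. By the nut's index mark, allowing for a small slip in the grip, the nut sits about 1.57 rad above the bottom, give or take about 0.03.
- **Bystanders:** The tweezers and bezel sit where they were in the last top view. The cup is mostly hidden under the arm there, so I couldn't fully check it, but nothing came near it.

**Disagreements and slips:**
- **Fingertips:** The real fingertips sit about 27 mm behind the reported TCP, so the first push passed over the lip without touching it. I corrected the height from the camera images.
- **Slip:** The grip slipped about 0.05 rad when the nut bottomed, and about 0.03 rad the other way on backing off. I made up for that second slip.
- **Side force:** A sideways force of about 6 N remains on the gripped nut.

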